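# Press a knife scale home with locking pliers, then release

## Task

Press the loose wooden scale home on the upright carving knife: squeeze the two handles of the locking pliers together, firmly but without crushing them, until they snap over centre and stay locked shut on the knife, and take your hand off so that the pliers hold by themselves for a moment. Then pull the small upright release lever gently back towards the handle ends, only until the pliers give and spring open, without forcing it against its stop. Leave the pliers wide open with the lever let go and the scale home, and leave everything else on the bench as it lies.

Things in the scene. Friction and masses are not known exactly. Their poses are not given: they have to be found in the camera images.
- stand: wooden board 130 x 150 x 22 mm screwed to the bench, with a dark holder block (60 x 60 mm, top at 47 mm) in which a carving knife stands blade down; its wooden grip, two scales on a steel tang, reaches up to 145 mm. Origin on the bench under the knife, z up; the loose scale is on the -y side of the tang and slides along y; the handles of the pliers point roughly to -x.
- scale (a joint): gap between the loose wooden scale (22 x 8.5 x 80 mm) and the tang, in m: 0.004 to 0.006 at the start, about 0.0005 when pressed home. It is a tight press fit (about 10 N) and stays where it is pushed.
- handle (a joint): opening angle of the moving handle of the locking pliers, in rad: 0 = locked shut, 0.32 = wide open on its stop (the start). Dead centre is at 0.10: above it a spring pushes the handle open, below it the handle snaps shut to 0 and stays. Closing takes about 10 to 20 N at the squeeze points; above 45 N the handles are damaged.
- swivel (a point): point in the middle of the knife at the height of the pliers. The whole pliers turn easily about the upright line through it (about 3 N at the squeeze points), up to 0.25 rad either way from the stand's -x axis, so that the handles follow a hand that squeezes them off-centre; they stay where they are left.
- fixed_handle: fixed handle of the pliers: a plain steel bar 150 mm long, 12 mm wide, 18 mm tall, with a knurled adjusting screw at its end, at 71 mm above the bench. The origin is its squeeze point, in the middle of the bar, 115 mm behind the knife; x along the bar towards the knife, y towards the moving handle, z up.
- moving_handle: moving handle: steel bar of the same section and height. Origin: its squeeze point on the centre line, 85 mm behind the pivot; x along the bar towards the knife, z up. The bar reaches 83 mm behind and 39 mm ahead of this point. Locked shut the bars are parallel, 34 mm over the outsides; wide open about 62 mm over the outsides at the squeeze points.
- lever_seat: slotted plate, 48 x 16 x 3 mm, on top of the moving handle. Origin: middle of its underside, 57 mm behind the squeeze point, 80 mm above the bench; axes as for the moving handle. The small upright release lever is clamped somewhere along it, up to 15 mm ahead of or behind the middle (not measured). At its top is a crossbar 30 mm long across the handle and 8 mm thick, centre 119 mm above the bench.
- lever (a joint): angle of the release lever, in rad: 0 upright (a light spring returns it), growing as the crossbar, 36 mm above the lever's hinge, is pulled back, away from the knife. Locked pliers let go somewhere between 0.25 and 0.45, at about 9 to 14 N on the crossbar; the lever then goes loose and the moving handle swings outward by 0.32 rad. Hard stop at 0.50; more than 22 N bends the lever.
- mallet: bystander: turned wooden carving mallet standing upright on its head, 90 mm across, 225 mm tall; origin under its centre
- gouge: bystander: gouge lying flat, wooden handle, 220 mm long; origin under its centre (near the ferrule, on the bench)
- chisel: bystander: carving chisel lying flat, wooden handle, 200 mm long; origin under its centre (near the ferrule, on the bench)
- cast: bystander: small plaster relief slab, 110 x 75 x 34 mm; origin under its centre
- stone: bystander: grey sharpening stone, 130 x 45 x 22 mm; origin under its centre
- offcut: bystander: dark wood offcut, 75 x 34 x 20 mm; origin under its centre
- jar: bystander: amber glass jar with a steel lid, 60 mm across, 75 mm tall; origin under its centre

How it is judged:
By the outcome, as a careful person would: the job done as asked, in the order asked, and still so for the second after the job is handed in, with the robot touching nothing.
It also fails if it takes over 48 s, if anything falls off the work surface, if the arm or the gripper's body presses on something with over 40 N, if the wrist force passes 120 N, or if a joint passes its speed limit or range.

## Robot

A 6-joint arm with a two-finger parallel gripper is mounted at the origin on the work surface. World frame = base frame: x ahead of the robot, y to its left, z up, the work surface at z = 0. Lengths are in m, angles in rad, forces in N, time in s.
With the tool pointing down it reaches from about 0.35 to 0.85 m from the base axis. Payload 8.1 kg.
Tool frame: the origin (TCP) lies at the centre of the arm's flange, where the gripper is bolted on; the fingertips stand 186 mm ahead of it and the grasp point (between the pads) lies 167 mm ahead of it (robot.grasp_offset is the distance from the TCP to the grasp point, in m); z points along the fingers, y is the line along which they close (so a half turn about z gives the same grasp; the last joint's range is limited). The gripper opens to 93 mm and grips with 3 to 60 N. Pads are 15 mm wide; open, the fingers measure 128 mm over their backs; the gripper's body (75 mm by 188 mm) begins 65 mm behind the grasp point.
Start: joints at [1.199, 0.13, 1.488, -0, 1.523, -0.085], TCP at [0.17, 0.576, 0.405] pointing down, gripper open.
Joint ranges: [-2.96, 2.96], [-0.89, 2.26], [0.02, 2.5], [-1.34, 4.48], [0, 2.73], [-2.66, 2.66]. Speed limits (rad/s): [2.39, 2.39, 2.79, 3.14, 3.14, 3.14].

## Interface

Orientations are given as a rotation vector (axis times angle).
In Python, from plant import robot gives the robot as it stands.
- The arm moves only by the tool drive_tool, never from a script. Its argument "moves" is one flat list of numbers, 7 for each row, row after row: the finger opening in mm, from 0 to 93, then the shift along the tool's x, y, z in mm, then the turn, a rotation vector about the tool's x, y, z in degrees. A call has 1 to 8 rows; each row shifts and turns the commanded pose from where the row before left it, along the tool's axes as they then stand; what a row does not reach is not made up. A row lasts 1/10 s, in which the tool goes at most 50 mm and 8.59 degrees, less where a joint would pass 70% of its speed; a pose out of reach is approached as far as the arm can. A call is refused whole if a number of a shift passes 50 or a number of a turn 8.59, either way. A call with a gripper value outside its range is refused whole. The fingers move at their own pace and stop on an object; "grip_force" is the grip in N (left out, the last holds). Time passes only in rows, so rows that do not move let the fingers close. It gives the time, the measured TCP pose, the force, the opening and the grip force at its end, in the units of the state.
- robot.read_state(): the state, without advancing time (a new reading comes with each control period).
- robot.read_camera(name): name is "side" or "top"; returns a dict with "color" (420x560x3 uint8, red, green, blue), "depth" (420x560 float32, m along the optical axis (not along the pixel's ray), 0 where there is no reading), "mtx" (3x3 intrinsics, pixels), "dist_coeffs" ([k1, k2, p1, p2, k3] as OpenCV has them; the pictures are not rectified), "R" (3x3) and "t" (3): a world point X has camera coordinates R X + t. Camera axes: x right, y down, z forward; pixel columns grow to the right and rows downward; lengths in m; the calibration is good to about 2 mm. A picture is of the moment at which its call begins.
- robot.close_job(): hands the job in; it is judged then, once.
The state is a dict: "t": time; "q": joint angles; "dq": joint speeds; "joint_torque": joint torques, N m; "tool_pos": TCP position; "orientation": TCP orientation; "force": force on the tool from outside, world axes, zero at the start; "wrist_torque": the same for the moment, N m; "opening": finger opening in m; "gripper_force": force on a finger pad.
Only numpy, scipy, OpenCV 4.12 (cv2) and the standard library are available. Lean on these libraries where they do the work, as an engineer would, in place of code of your own. Each camera call takes 0.05 s, during which the arm holds its last target. There are 200 camera calls.

## Working session

There is one attempt and no reset: what is moved stays moved. The work goes in short steps, Python scripts to look and compute and a tool call to move; the robot and the scene stay as the last step left them, time stands still between calls to the robot, and variables do not carry over. Pictures are saved under pics/ and viewed, at most 10 in all, crops included, and the job is handed in when it is done.

Besides the shell and the picture viewer there is one more tool, called by a JSON object that holds its "op" and its "data". drive_tool: Moves the arm, as the interface text tells. Its arguments: {"type":"object","properties":{"moves":{"type":"array","items":{"type":"number"}},"grip_force":{"type":"number"}},"required":["moves"]}

```bash
mkdir -p pics
cat > h.py <<'E'
import numpy as np, cv2
from plant import robot
from scipy.spatial.transform import Rotation as Ro
def shot(name,fn=None):
    c=robot.read_camera(name)
    if fn: cv2.imwrite('pics/'+fn,c['color'][:,:,::-1])
    return c
def cloud(c):
    h,w=c['depth'].shape
    u,v=np.meshgrid(np.arange(w),np.arange(h))
    p=cv2.undistortPoints(np.stack([u,v],-1).reshape(-1,1,2).astype(float),c['mtx'],c['dist_coeffs']).reshape(h,w,2)
    d=c['depth'][...,None]
    X=np.concatenate([p*d,d],-1)
    W=(X-c['t'])@c['R']
    W[c['depth']==0]=np.nan
    return W
def plane(c,uv,z):
    p=cv2.undistortPoints(np.array(uv,float).reshape(-1,1,2),c['mtx'],c['dist_coeffs']).reshape(-1,2)
    r=np.c_[p,np.ones(len(p))]@c['R']; o=-c['R'].T@c['t']
    return o+r*((z-o[2])/r[:,2])[:,None]
E
python3 - <<'E'
from h import *
for n in('top','side'):
    c=shot(n,n+'1.png'); print(n,-c['R'].T@c['t'],c['R'].tolist())
    np.save(n+'.npy',c,allow_pickle=True)
s=robot.read_state();print(s['t'],s['tool_pos'],s['orientation'],s['force'],s['opening'])
print(Ro.from_rotvec(s['orientation']).as_matrix())
E
```

```text
top [0.33196412 0.0217942  1.36836436] [[-0.013100740625418383, -0.9997856943787536, 0.016029220525603405], [-0.9807196524869406, 0.009721685986765462, -0.19517800093112186], [0.19498034213981624, -0.01827714794949256, -0.9806368400391005]]
side [ 0.40964786 -0.85639348  1.06388245] [[0.9805053272157186, -0.19648319625332697, -0.0019123001002237653], [-0.1462005536936877, -0.7230096890568344, -0.6751906305848734], [0.13128100167676918, 0.6623075895080899, -0.7376408038325482]]
0.1 [0.16963922 0.57531222 0.40378581] [-4.48928407e-01 -3.10899976e+00  2.55962212e-03] [-0.30116771  0.27279555 -0.47206957] 0.09291496401753765
[[-9.59151035e-01  2.82893903e-01 -5.76572281e-04]
 [ 2.82894468e-01  9.59149767e-01 -1.56333271e-03]
 [ 1.10761878e-04 -1.66258129e-03 -9.99998612e-01]]
```

View pics/top1.png

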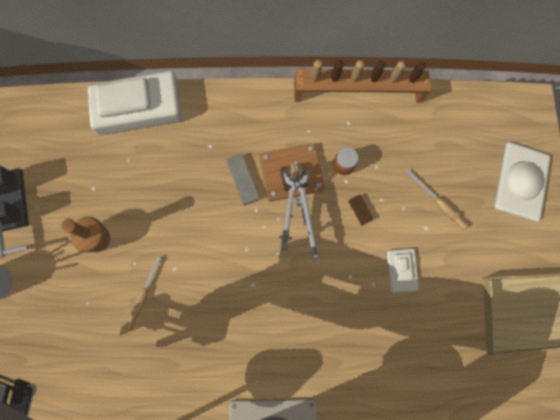

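View pics/side1.png

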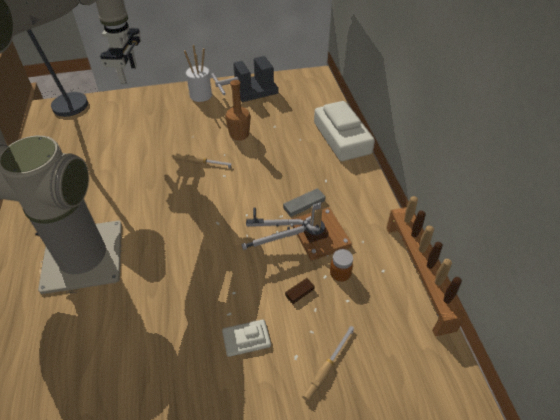

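Top view: pliers run from the knife (295,175) down to the handle ends at (285,245) and (316,253). The lever is on the left (+y) handle, and in the side view it is at (255,213). Next I'll measure from depth.

Run:
```python
from h import *
ims=[]
for n,(x0,y0,x1,y1) in (('top',(225,130,365,270)),('side',(225,180,365,285))):
    c=np.load(n+'.npy',allow_pickle=True).item(); W=cloud(c)
    ims.append(cv2.resize(c['color'][y0:y1,x0:x1,::-1],None,fx=2.8 if n=='top' else 2.8,fy=2.8,interpolation=2))
    S=W[y0:y1,x0:x1].reshape(-1,3); S=S[~np.isnan(S[:,0])]
    print(n,len(S),'scene z hist',np.histogram(S[:,2],[-.01,.01,.03,.055,.065,.07,.075,.078,.082,.086,.1,.11,.13,.15])[0])
    for lo,hi in((.066,.095),(.098,.13),(.132,.16)):
        P=S[(S[:,2]>lo)&(S[:,2]<hi)]
        print(lo,len(P)); 
        if lo>.09: print(P.mean(0).round(4),np.median(P,0).round(4),P.min(0).round(3),P.max(0).round(3))
        else:
            for x in np.arange(.25,.55,.015):
                Q=P[abs(P[:,0]-x)<.0075]
                if len(Q): print(round(x,3),(np.sort(Q[:,1])*1e3).round(0).astype(int).tolist(),round(np.median(Q[:,2]),3))
h=max(i.shape[0] for i in ims)
ims=[cv2.copyMakeBorder(i,0,h-i.shape[0],0,0,0) for i in ims]
cv2.imwrite('pics/crop.png',np.hstack(ims))
```

```text
top 19525 scene z hist [14244  3317   333    91    61   318   295   432   200    61    22    73
    77]
0.066 1358
0.46 [-115, -115, -115, -113, -112, -112, -112, -110, -110, -110, -110, -109, -108, -107, -107, -107, -107, -105, -105, -105, -105, -105, -103, -103, -102, -102, -102, -101, -100, -100, -100, -98, -98] 0.078
0.475 [-111, -110, -108, -108, -108, -108, -108, -108, -106, -106, -106, -105, -105, -105, -104, -103, -103, -103, -103, -103, -101, -101, -101, -101, -100, -100, -99, -99, -37, -37, -35, -35, -35, -33, -33, -32, -32, -30, -30, -30, -30, -28, -28, -27, -27, -25, -25, -25, -23, -23] 0.077
0.49 [-108, -106, -106, -106, -106, -106, -105, -103, -103, -103, -103, -103, -103, -101, -101, -101, -100, -100, -100, -99, -98, -98, -98, -98, -98, -97, -96, -96, -96, -96, -40, -40, -37, -37, -37, -37, -37, -37, -35, -35, -35, -35, -35, -35, -35, -33, -33, -32, -32, -32, -32, -30, -30, -30, -30, -30, -30, -28, -28, -28, -28, -28, -28, -25, -25, -25, -25, -25, -25, -23, -23] 0.081
0.505 [-106, -105, -104, -104, -103, -103, -103, -103, -101, -101, -101, -101, -101, -101, -99, -99, -
[... 3498 characters left out ...]
4, -44, -44, -44, -44, -44, -44, -44, -43, -43, -43, -43, -43, -42, -42, -42, -41, -40, -40, -39, -39, -37, -33] 0.078
0.55 [-103, -102, -101, -100, -100, -99, -99, -99, -98, -98, -97, -97, -97, -97, -97, -97, -96, -96, -96, -96, -95, -95, -95, -95, -93, -93, -92, -92, -91, -90, -89, -89, -83, -81, -81, -51, -49, -49, -49, -48, -48, -48, -47, -47, -47, -47, -47, -47, -47, -46, -46, -46, -46, -46, -46, -46, -45, -45, -44, -44, -43, -42, -40, -40, -38, -37, -37, -35, -35, -33] 0.078
0.098 122
[ 0.6255 -0.0623  0.1169] [ 0.6624 -0.0707  0.1205] [ 0.497 -0.08   0.098] [ 0.682 -0.018  0.13 ]
0.132 57
[ 0.6693 -0.0663  0.1383] [ 0.6685 -0.0632  0.1365] [ 0.658 -0.079  0.132] [ 0.68  -0.053  0.147]
```

View pics/crop.png

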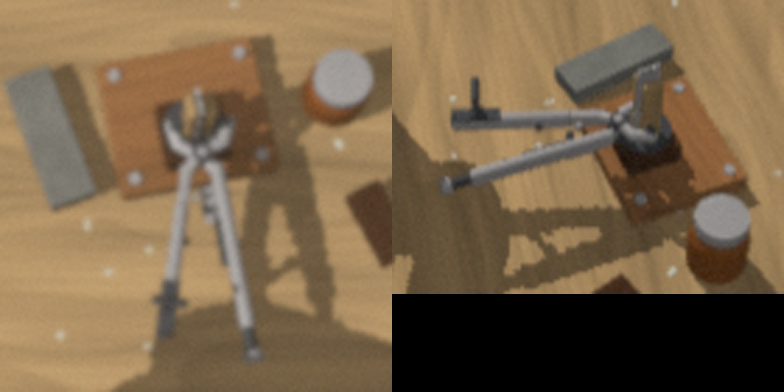

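```bash
cat >> h.py <<'E'
def measure(cs,knife=None):
    S=[]
    for c in cs:
        W=cloud(c).reshape(-1,3); S.append(W[~np.isnan(W[:,0])])
    out={}
    for k,P in enumerate(S):
        P=P[(P[:,0]>.43)&(P[:,0]<.72)&(P[:,1]>-.16)&(P[:,1]<.03)]
        T=P[(P[:,2]>.076)&(P[:,2]<.084)&(P[:,0]<.58)]
        yc=-.069+.05*(T[:,0]-.5)/.1*0
        for nm,Q in(('fix',T[(T[:,1]<yc)]),('mov',T[T[:,1]>yc])):
            Q=Q[Q[:,0]<.54]
            a=np.polyfit(Q[:,0],Q[:,1],1)
            for _ in range(3):
                r=Q[:,1]-np.polyval(a,Q[:,0]); Q2=Q[abs(r)<.009]; a=np.polyfit(Q2[:,0],Q2[:,1],1)
            print(k,nm,len(Q2),'x',Q2[:,0].min().round(4),Q2[:,0].max().round(3),'yaw',np.arctan(a[0]).round(3),'y@.5',np.polyval(a,.5).round(4),'y@.556',np.polyval(a,.556).round(4))
        C=P[(P[:,2]>.108)&(P[:,2]<.128)&(P[:,0]<.58)]
        print(k,'crossbar',len(C),C.mean(0).round(4),C.min(0).round(4),C.max(0).round(4))
        K=P[(P[:,2]>.13)&(P[:,2]<.155)&(P[:,0]>.62)&(P[:,0]<.71)]
        if len(K): print(k,'knife',len(K),((K.min(0)+K.max(0))/2).round(4),K.mean(0).round(4))
E
python3 - <<'E'
from h import *
measure([np.load(n+'.npy',allow_pickle=True).item() for n in('top','side')])
# stand edges
for n in('top','side'):
    c=np.load(n+'.npy',allow_pickle=True).item(); W=cloud(c).reshape(-1,3)
    Q=W[(abs(W[:,2]-.022)<.005)&(W[:,0]>.56)&(W[:,0]<.78)&(abs(W[:,1]+.06)<.13)]
    hsv=cv2.cvtColor(c['color'],cv2.COLOR_RGB2HSV).reshape(-1,3)
    m=(abs(W[:,2]-.022)<.006)&(abs(W[:,0]-.67)<.1)&(abs(W[:,1]+.06)<.1)&(hsv[:,1]>90)
    print(n,m.sum(),cv2.minAreaRect((W[m][:,:2]*1000).astype(np.float32)))
E
```

```text
0 fix 127 x 0.4567 0.54 yaw 0.162 y@.5 -0.1003 y@.556 -0.0911
0 mov 81 x 0.4769 0.539 yaw -0.136 y@.5 -0.0332 y@.556 -0.0409
0 crossbar 38 [ 0.5019 -0.033   0.1226] [ 0.498  -0.0477  0.1181] [ 0.5058 -0.0194  0.1279]
0 knife 78 [ 0.6696 -0.0632  0.1402] [ 0.6693 -0.062   0.1363]
1 fix 106 x 0.4547 0.54 yaw 0.156 y@.5 -0.103 y@.556 -0.0942
1 mov 55 x 0.4774 0.54 yaw -0.169 y@.5 -0.0366 y@.556 -0.0461
1 crossbar 27 [ 0.5014 -0.0351  0.1228] [ 0.4967 -0.0496  0.115 ] [ 0.5065 -0.0177  0.1266]
1 knife 60 [ 0.669  -0.0661  0.1388] [ 0.6693 -0.0665  0.138 ]
top 1902 ((689.3108520507812, -57.35597229003906), (131.72764587402344, 150.80535888671875), 10.542411804199219)
side 1124 ((689.9371337890625, -59.93840026855469), (131.483154296875, 152.591064453125), 10.116154670715332)
```

{"op": "drive_tool", "data": {"moves": [93, -15, -14, -5, 0, 0, 0, 93, -33, -31, -5, 0, 0, 0, 93, -33, -31, -5, 0, 0, 0, 93, -33, -31, -5, 0, 0, 0, 93, -33, -31, -5, 0, 0, 0, 93, -33, -31, -5, 0, 0, 0, 93, -33, -31, -5, 0, 0, 0, 93, -33, -31, -5, 0, 0, 0], "grip_force": 20}}

```text
t: 0.9
tool_pos: [0.3407, 0.2826, 0.4446]
orientation: [-0.448, -3.109, 0.0]
force: [1.2, 0.0, 0.2]
opening: 0.0932
gripper_force: 0.0
```

{"op": "drive_tool", "data": {"moves": [93, -33, -31, 0, 0, 0, 0, 93, -33, -31, 0, 0, 0, 0, 93, -33, -31, 0, 0, 0, 0, 93, -33, -31, 0, 0, 0, 0, 93, -33, -31, 0, 0, 0, 0, 93, -33, -31, 0, 0, 0, 0, 93, -33, -31, 0, 0, 0, 0, 93, -33, -31, 0, 0, 0, 0]}}

```text
t: 1.7
tool_pos: [0.5239, -0.0301, 0.4444]
orientation: [-0.449, -3.109, -0.0]
force: [0.2, 0.6, 1.2]
opening: 0.0929
gripper_force: 0.0
```

{"op": "drive_tool", "data": {"moves": [93, 0, 0, 0, 0, 0, -7, 93, 0, 0, 0, 0, 0, -7, 93, 0, 0, 0, 0, 0, -7.6, 93, 0, 0, 0, 0, 0, 0]}}

```text
t: 2.1
tool_pos: [0.5233, -0.0284, 0.4442]
orientation: [0.144, -3.137, -0.0]
force: [0.6, -0.4, -0.2]
opening: 0.0932
gripper_force: 0.0
```

```bash
cat >> h.py <<'E'
def delta(g,yaw):
    s=robot.read_state(); R=Ro.from_rotvec(s['orientation']).as_matrix(); p=s['tool_pos']+R[:,2]*robot.grasp_offset
    cy=np.arctan2(R[1,1],R[0,1])-np.pi/2
    print('t',s['t'],'grasp',p.round(4),'yaw',round(cy,3),'tilt',R[:,2].round(4),'F',s['force'].round(2),'open',round(s['opening'],4),'gf',s['gripper_force'])
    print('shift mm',((np.array(g)-p)@R*1e3).round(1),'turn z deg',round(-np.degrees(yaw-cy),2))
E
python3 - <<'E'
from h import *
delta((.553,-.074,.073),.09)
c=shot('top','t2.png'); s=shot('side','s2.png')
measure([c,s])
E
```

```text
t 2.1 grasp [ 0.5231 -0.0284  0.2769] yaw 0.092 tilt [-1.1e-03  2.0e-04 -1.0e+00] F [ 0.57 -0.45 -0.21] open 0.0932 gf 0.0
shift mm [-25.8 -48.2 203.8] turn z deg 0.11
0 fix 115 x 0.4567 0.54 yaw 0.152 y@.5 -0.0997 y@.556 -0.0912
0 mov 82 x 0.477 0.536 yaw -0.15 y@.5 -0.0336 y@.556 -0.0421
0 crossbar 40 [ 0.502  -0.0335  0.1219] [ 0.498  -0.0476  0.115 ] [ 0.5061 -0.0194  0.1253]
1 fix 105 x 0.4546 0.54 yaw 0.157 y@.5 -0.1029 y@.556 -0.094
1 mov 53 x 0.4763 0.539 yaw -0.134 y@.5 -0.037 y@.556 -0.0446
1 crossbar 29 [ 0.5014 -0.0354  0.1227] [ 0.4965 -0.0505  0.1167] [ 0.5065 -0.0186  0.1266]
1 knife 58 [ 0.6697 -0.0661  0.1401] [ 0.6702 -0.0659  0.1376]
```

{"op": "drive_tool", "data": {"moves": [93, -13, -24, 0, 0, 0, 0, 93, -13, -24, 0, 0, 0, 0, 93, 0, 0, 40, 0, 0, 0, 93, 0, 0, 40, 0, 0, 0, 93, 0, 0, 40, 0, 0, 0, 93, 0, 0, 30, 0, 0, 0, 93, 0, 0, 0, 0, 0, 0]}}

```text
t: 2.9
tool_pos: [0.5513, -0.073, 0.2893]
orientation: [0.137, -3.129, -0.004]
force: [-0.5, -0.2, -0.5]
opening: 0.0934
gripper_force: 0.0
```

Run:
```python
from h import *
delta((.553,-.074,.073),.09)
a=shot('top')['color'][120:280,210:380,::-1]; b=shot('side')['color'][120:280,220:390,::-1]
cv2.imwrite('pics/c3.png',cv2.resize(np.hstack([a,b]),None,fx=2.3,fy=2.3,interpolation=2))
```

```text
t 2.9 grasp [ 0.5498 -0.0726  0.122 ] yaw 0.087 tilt [-0.0092  0.0021 -1.    ] F [-0.5  -0.16 -0.53] open 0.0934 gf 0.0
shift mm [-3.5 -1.8 49. ] turn z deg -0.15
```

View pics/c3.png

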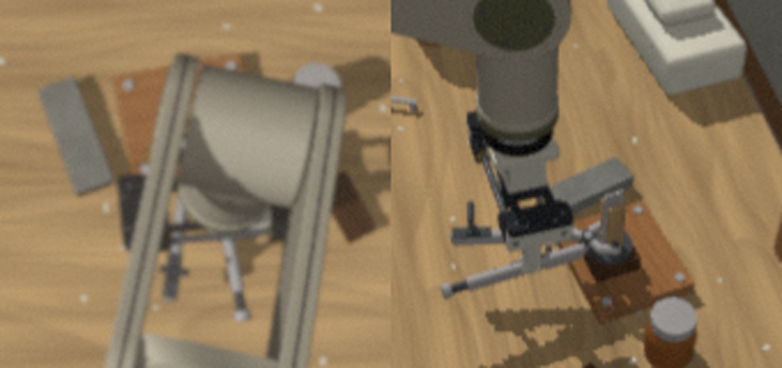

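The gripper is above and straddling both handles, with the lever clear behind it. I'll descend and check that nothing is touched.

{"op": "drive_tool", "data": {"moves": [93, -3, -2, 20, 0, 0, 0, 93, 0, 0, 20, 0, 0, 0, 93, 0, 0, 9, 0, 0, 0, 93, 0, 0, 0, 0, 0, 0]}}

```text
t: 3.4
tool_pos: [0.557, -0.0754, 0.2463]
orientation: [-0.141, 3.138, -0.0]
force: [-1.2, 0.3, -0.6]
opening: 0.0931
gripper_force: 0.0
```

{"op": "drive_tool", "data": {"moves": [80, 0, 0, 0, 0, 0, 0, 72, 0, 0, 0, 0, 0, 0, 66, 0, 0, 0, 0, 0, 0, 60, 0, 0, 0, 0, 0, 0, 60, 0, 0, 0, 0, 0, 0], "grip_force": 20}}

```text
t: 3.9
tool_pos: [0.5569, -0.0755, 0.2463]
orientation: [-0.142, 3.138, -0.001]
force: [-0.9, -1.7, 2.3]
opening: 0.0611
gripper_force: 6.0
```

{"op": "drive_tool", "data": {"moves": [55, 0, 0, 0, 0, 0, 0, 50, 0, 0, 0, 0, 0, 0, 46, 0, 0, 0, 0, 0, 0, 43, 0, 0, 0, 0, 0, 0, 43, 0, 0, 0, 0, 0, 0], "grip_force": 22}}

```text
t: 4.4
tool_pos: [0.5561, -0.0763, 0.2459]
orientation: [0.141, -3.136, 0.002]
force: [-7.0, -2.7, 7.0]
opening: 0.0435
gripper_force: 6.5
```

{"op": "drive_tool", "data": {"moves": [40, 0, 0, 0, 0, 0, 0, 37, 0, 0, 0, 0, 0, 0, 34, 0, 0, 0, 0, 0, 0, 34, 0, 0, 0, 0, 0, 0, 34, 0, 0, 0, 0, 0, 0], "grip_force": 25}}

```text
t: 4.9
tool_pos: [0.5566, -0.0757, 0.2455]
orientation: [0.141, -3.138, 0.001]
force: [-2.0, -3.5, 0.7]
opening: 0.0346
gripper_force: 3.8
```

{"op": "drive_tool", "data": {"moves": [31, 0, 0, 0, 0, 0, 0, 31, 0, 0, 0, 0, 0, 0, 31, 0, 0, 0, 0, 0, 0], "grip_force": 25}}

```text
t: 5.2
tool_pos: [0.5565, -0.0754, 0.2455]
orientation: [0.142, -3.138, 0.0]
force: [-3.7, -3.6, 0.8]
opening: 0.0338
gripper_force: 24.8
```

{"op": "drive_tool", "data": {"moves": [45, 0, 0, 0, 0, 0, 0, 60, 0, 0, 0, 0, 0, 0, 75, 0, 0, 0, 0, 0, 0, 85, 0, 0, 0, 0, 0, 0, 85, 0, 0, 0, 0, 0, 0, 85, 0, 0, 0, 0, 0, 0]}}

```text
t: 5.8
tool_pos: [0.5568, -0.0753, 0.2458]
orientation: [-0.142, 3.138, 0.0]
force: [0.4, -0.8, -0.5]
opening: 0.077
gripper_force: 0.0
```

{"op": "drive_tool", "data": {"moves": [85, 0, 0, -10, 0, 0, 0, 85, 0, 0, -30, 0, 0, 0, 85, 0, 0, -40, 0, 0, 0, 85, 0, 0, -40, 0, 0, 0, 85, 0, 0, -40, 0, 0, 0, 85, 0, 0, 0, 0, 0, 0]}}

```text
t: 6.4
tool_pos: [0.5581, -0.0757, 0.4143]
orientation: [-0.141, 3.127, -0.005]
force: [0.3, 0.5, 1.0]
opening: 0.0853
gripper_force: 0.0
```

Run:
```python
from h import *
delta((.553,-.074,.2),.09)
c=shot('top'); d=shot('side'); measure([c,d])
a=c['color'][120:280,210:380,::-1]; b=d['color'][120:280,220:390,::-1]
cv2.imwrite('pics/c4.png',cv2.resize(np.hstack([a,b]),None,fx=2.3,fy=2.3,interpolation=2))
```

```text
t 6.4 grasp [ 0.5601 -0.0761  0.247 ] yaw 0.09 tilt [ 0.0119 -0.0027 -0.9999] F [0.29 0.53 0.95] open 0.0853 gf 0.0
shift mm [ 7.4  2.9 46.9] turn z deg 0.01
0 fix 130 x 0.4544 0.54 yaw 0.125 y@.5 -0.0922 y@.556 -0.0852
0 mov 41 x 0.4723 0.538 yaw 0.064 y@.5 -0.0661 y@.556 -0.0625
0 crossbar 43 [ 0.4978 -0.0705  0.1226] [ 0.4933 -0.0853  0.1165] [ 0.503  -0.0567  0.1278]
0 knife 13 [ 0.6696 -0.055   0.1383] [ 0.6702 -0.0547  0.136 ]
1 fix 114 x 0.4514 0.54 yaw 0.114 y@.5 -0.0949 y@.556 -0.0886
1 mov 25 x 0.4748 0.54 yaw 0.019 y@.5 -0.0661 y@.556 -0.065
1 crossbar 28 [ 0.4979 -0.0727  0.1227] [ 0.4939 -0.0887  0.1179] [ 0.502  -0.0564  0.127 ]
1 knife 60 [ 0.6693 -0.0648  0.1401] [ 0.6691 -0.065   0.1379]
```

View pics/c4.png

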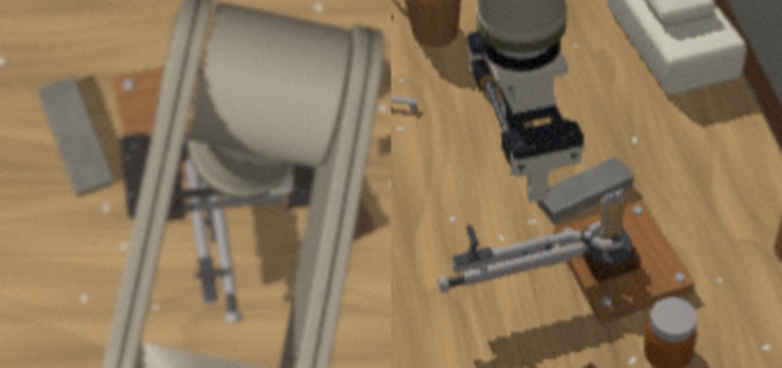

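The pliers are locked: in the crop, the bars are parallel and the scale is closed up. Next I'll bring the closed fingers to the knife side of the crossbar, which is at world (0.498, -0.0715).

{"op": "drive_tool", "data": {"moves": [0, 0, 0, 0, 0, 0, -1.7, 0, 15, 0, 0, 0, 0, 0, 0, 23, 0, 0, 0, 0, 0, 0, 0, 0, 0, 0, 0, 0, 0, 0, 0, 0, 0, 0, 0, 0, 0, 0, 0, 0, 0, 0], "grip_force": 10}}

```text
t: 7.1
tool_pos: [0.5193, -0.0799, 0.405]
orientation: [0.189, -3.135, -0.001]
force: [-0.1, 0.7, 0.5]
opening: 0.0413
gripper_force: 0.0
```

Run:
```python
from h import *
delta((.5223,-.0766,.121),.12)
c=shot('top'); d=shot('side'); measure([c,d])
```

```text
t 7.1 grasp [ 0.5191 -0.0798  0.2377] yaw 0.12 tilt [-1.e-03  4.e-04 -1.e+00] F [-0.06  0.68  0.51] open 0.0413 gf 0.0
shift mm [ -3.7   2.7 116.7] turn z deg 0.02
0 fix 95 x 0.4544 0.535 yaw 0.128 y@.5 -0.0921 y@.556 -0.0849
0 mov 16 x 0.4743 0.511 yaw 0.114 y@.5 -0.0653 y@.556 -0.0588
0 crossbar 43 [ 0.4978 -0.0708  0.123 ] [ 0.4933 -0.0852  0.1187] [ 0.5028 -0.0567  0.1272]
1 fix 112 x 0.4514 0.54 yaw 0.12 y@.5 -0.095 y@.556 -0.0882
1 mov 22 x 0.4748 0.539 yaw 0.012 y@.5 -0.0657 y@.556 -0.065
1 crossbar 28 [ 0.4979 -0.0726  0.1226] [ 0.4937 -0.0858  0.1185] [ 0.5017 -0.056   0.1266]
1 knife 60 [ 0.6696 -0.0649  0.1392] [ 0.6692 -0.0646  0.1373]
```

{"op": "drive_tool", "data": {"moves": [0, -4, 3, 30, 0, 0, 0, 0, 0, 0, 30, 0, 0, 0, 0, 0, 0, 20, 0, 0, 0, 0, 0, 0, 0, 0, 0, 0, 0, 0, 0, 0, 0, 0, 0, 0, 0, 0, 0, 0, 0, 0, 0, 0, 0, 0, 0, 0, 0]}}

```text
t: 7.9
tool_pos: [0.5233, -0.0766, 0.3275]
orientation: [-0.188, 3.133, -0.001]
force: [0.8, -1.0, 0.5]
opening: 0.0006
gripper_force: 0.0
```

Run:
```python
from h import *
delta((.5223,-.0766,.121),.12)
d=shot('side'); c=shot('top')
b=d['color'][180:270,230:340,::-1];a=c['color'][180:270,240:350,::-1]
cv2.imwrite('pics/c5.png',cv2.resize(np.hstack([a,b]),None,fx=3.6,fy=3.6,interpolation=2))
```

```text
t 7.9 grasp [ 0.5238 -0.0767  0.1602] yaw 0.12 tilt [ 2.8e-03 -7.0e-04 -1.0e+00] F [ 0.81 -1.04  0.54] open 0.0006 gf 0.0
shift mm [ 1.6  0.4 39.2] turn z deg -0.01
```

View pics/c5.png

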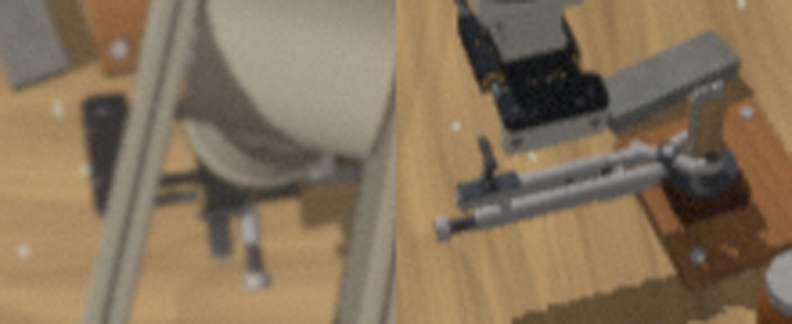

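Run:
```python
from h import *
for n in('side','top'):
    W=cloud(shot(n)).reshape(-1,3)
    W=W[(abs(W[:,0]-.52)<.12)&(abs(W[:,1]+.08)<.12)]
    for z in np.arange(.10,.25,.01):
        Q=W[(W[:,2]>=z)&(W[:,2]<z+.01)&(W[:,0]<.62)]
        if len(Q)>2: print(n,round(z,2),len(Q),'x',Q[:,0].min().round(3),Q[:,0].max().round(3),'y',Q[:,1].min().round(3),Q[:,1].max().round(3))
```

```text
side 0.1 4 x 0.495 0.499 y -0.076 -0.068
side 0.12 26 x 0.494 0.502 y -0.089 -0.058
side 0.22 31 x 0.482 0.567 y -0.164 0.001
side 0.23 140 x 0.478 0.566 y -0.167 0.003
side 0.24 177 x 0.478 0.566 y -0.17 0.001
top 0.11 10 x 0.494 0.499 y -0.085 -0.057
top 0.12 26 x 0.493 0.5 y -0.085 -0.057
top 0.23 45 x 0.485 0.511 y -0.145 -0.024
top 0.24 174 x 0.485 0.549 y -0.145 -0.022
```

{"op": "drive_tool", "data": {"moves": [0, 1, 0, 13, 0, 0, 0, 0, 0, 0, 13, 0, 0, 0, 0, 0, 0, 13, 0, 0, 0, 0, 0, 0, 0, 0, 0, 0, 0, 0, 0, 0, 0, 0, 0]}}

```text
t: 8.6
tool_pos: [0.5213, -0.0765, 0.2857]
orientation: [0.188, -3.134, -0.001]
force: [-0.2, -0.6, 0.4]
opening: 0.0004
gripper_force: 0.0
```

{"op": "drive_tool", "data": {"moves": [0, 3, 0, 0, 0, 0, 0, 0, 3, 0, 0, 0, 0, 0, 0, 3, 0, 0, 0, 0, 0, 0, 0, 0, 0, 0, 0, 0, 0, 0, 0, 0, 0, 0, 0]}}

```text
t: 9.1
tool_pos: [0.5127, -0.0777, 0.287]
orientation: [-0.188, 3.135, -0.0]
force: [-0.7, -0.4, -0.4]
opening: 0.0006
gripper_force: 0.0
```

Run:
```python
from h import *
delta((.5095,-.0766,.121),.12)
measure([shot('side')])
```

```text
t 9.1 grasp [ 0.5128 -0.0777  0.1197] yaw 0.12 tilt [ 5.e-04 -1.e-04 -1.e+00] F [-0.7  -0.4  -0.41] open 0.0006 gf 0.0
shift mm [ 3.1  1.5 -1.3] turn z deg -0.01
0 fix 105 x 0.453 0.54 yaw 0.122 y@.5 -0.0954 y@.556 -0.0885
0 mov 3 x 0.475 0.489 yaw 0.249 y@.5 -0.0615 y@.556 -0.0473
0 crossbar 4 [ 0.4945 -0.0687  0.1223] [ 0.4939 -0.0775  0.1202] [ 0.4955 -0.0629  0.1243]
0 knife 63 [ 0.6695 -0.0641  0.1402] [ 0.6695 -0.0648  0.137 ]
```

{"op": "drive_tool", "data": {"moves": [0, 1, 0, 0, 0, 0, 0, 0, 1, 0, 0, 0, 0, 0, 0, 1, 0, 0, 0, 0, 0, 0, 1, 0, 0, 0, 0, 0, 0, 0, 0, 0, 0, 0, 0]}}

```text
t: 9.65
tool_pos: [0.5094, -0.0779, 0.2871]
orientation: [-0.188, 3.133, 0.0]
force: [7.5, 1.3, -3.4]
opening: 0.0004
gripper_force: 3.6
```

{"op": "drive_tool", "data": {"moves": [0, 1, 0, 0, 0, 0, 0, 0, 1, 0, 0, 0, 0, 0, 0, 1, 0, 0, 0, 0, 0, 0, 0, 0, 0, 0, 0, 0]}}

```text
t: 10.05
tool_pos: [0.5068, -0.0782, 0.2872]
orientation: [-0.188, 3.132, 0.0]
force: [9.5, 3.7, -4.8]
opening: 0.0002
gripper_force: 5.0
```

{"op": "drive_tool", "data": {"moves": [0, 1, 0, 0, 0, 0, 0, 0, 1, 0, 0, 0, 0, 0, 0, 0, 0, 0, 0, 0, 0]}}

```text
t: 10.35
tool_pos: [0.5053, -0.0784, 0.2874]
orientation: [-0.188, 3.13, 0.0]
force: [12.9, 3.4, -7.3]
opening: 0.0005
gripper_force: 6.5
```

Run:
```python
from h import *
delta((.5095,-.0766,.121),.12); print(robot.read_state()['wrist_torque'])
d=shot('side');c=shot('top'); measure([c,d])
W=cloud(c).reshape(-1,3);W=W[(W[:,2]>.095)&(W[:,2]<.13)&(abs(W[:,0]-.5)<.04)&(abs(W[:,1]+.07)<.04)];print(W.round(4)[::4])
b=d['color'][190:260,240:330,::-1];a=c['color'][190:260,250:340,::-1]
cv2.imwrite('pics/c6.png',cv2.resize(np.hstack([a,b]),None,fx=4.4,fy=4.4,interpolation=2))
```

```text
t 10.35 grasp [ 0.5063 -0.0783  0.1201] yaw 0.12 tilt [ 6.1e-03  5.0e-04 -1.0e+00] F [12.91  3.39 -7.26] open 0.0005 gf 6.54170976486057
shift mm [-3.4  1.3 -0.9] turn z deg -0.0
[ 0.48512835 -2.52221272 -0.13031975]
0 fix 34 x 0.4568 0.484 yaw 0.168 y@.5 -0.0963 y@.556 -0.0868
0 mov 2 x 0.4764 0.477 yaw 1.425 y@.5 0.0924 y@.556 0.4748h.py:37: RuntimeWarning: Mean of empty slice.
  print(k,'crossbar',len(C),C.mean(0).round(4),C.min(0).round(4),C.max(0).round(4))
  ret = um.true_divide(
Traceback (most recent call last):
  File "h.py", line 37, in measure
    print(k,'crossbar',len(C),C.mean(0).round(4),C.min(0).round(4),C.max(0).round(4))
                                                 ~~~~~^^^
ValueError: zero-size array to reduction operation minimum which has no identity
```

The force is high for this much travel, and the moment puts the contact near the fingertips, so they're probably pressing on the post below the crossbar. I'll back off, then shift sideways and up so that only the outer part of the crossbar is touched.

{"op": "drive_tool", "data": {"moves": [0, -5, 0, 0, 0, 0, 0, 0, -6, 0, 0, 0, 0, 0, 0, 0, -7, -3, 0, 0, 0, 0, 0, -6, -2, 0, 0, 0, 0, 0, 0, 0, 0, 0, 0, 0, 0, 0, 0, 0, 0, 0]}}

```text
t: 11.05
tool_pos: [0.5161, -0.0907, 0.2917]
orientation: [0.187, -3.136, -0.0]
force: [-0.8, 0.4, 1.0]
opening: 0.0003
gripper_force: 0.0
```

Run:
```python
from h import *
delta((.5095,-.0766,.121),.12); print(robot.read_state()['wrist_torque'])
d=shot('side');c=shot('top')
for c_ in(c,d):
    W=cloud(c_).reshape(-1,3);W=W[(W[:,2]>.095)&(W[:,2]<.13)&(abs(W[:,0]-.5)<.06)&(abs(W[:,1]+.07)<.06)];print(len(W));print(W.mean(0),W.min(0),W.max(0)) if len(W) else 0
b=d['color'][190:260,240:330,::-1];a=c['color'][190:260,250:340,::-1]
cv2.imwrite('pics/c6.png',cv2.resize(np.hstack([a,b]),None,fx=4.4,fy=4.4,interpolation=2))
```

```text
t 11.05 grasp [ 0.516  -0.0907  0.1244] yaw 0.119 tilt [-3.e-04  1.e-04 -1.e+00] F [-0.85  0.39  1.01] open 0.0003 gf 0.0
shift mm [ 4.8 14.8  3.4] turn z deg -0.05
[0.02707741 0.04163283 0.00534268]
0
23
[ 0.49668858 -0.07652823  0.11871504] [ 0.49343158 -0.09021774  0.09806795] [ 0.49906643 -0.06009684  0.12685392]
```

View pics/c6.png

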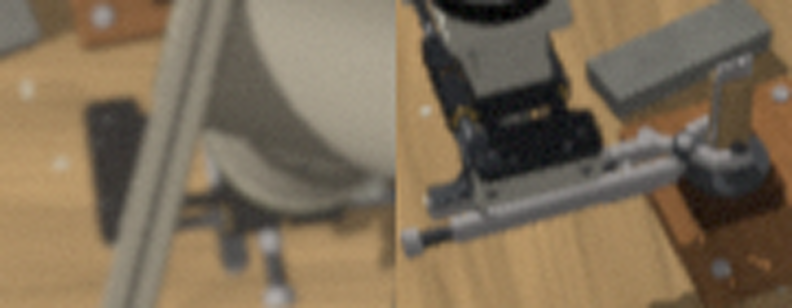

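{"op": "drive_tool", "data": {"moves": [0, 0, -4, 0, 0, 0, 0, 0, 2, 0, 0, 0, 0, 0, 0, 2, 0, 0, 0, 0, 0, 0, 1, 0, 0, 0, 0, 0, 0, 0, 0, 0, 0, 0, 0]}}

```text
t: 11.65
tool_pos: [0.5121, -0.0947, 0.292]
orientation: [-0.188, 3.134, 0.0]
force: [5.0, 0.5, -3.0]
opening: -0.0002
gripper_force: 2.6
```

{"op": "drive_tool", "data": {"moves": [0, 1, 0, 0, 0, 0, 0, 0, 1, 0, 0, 0, 0, 0, 0, 1, 0, 0, 0, 0, 0, 0, 0, 0, 0, 0, 0, 0]}}

```text
t: 12.05
tool_pos: [0.5096, -0.0948, 0.2921]
orientation: [-0.188, 3.132, 0.001]
force: [9.1, 3.4, -4.1]
opening: 0.0006
gripper_force: 4.6
```

{"op": "drive_tool", "data": {"moves": [0, 1, 0, 0, 0, 0, 0, 0, 1, 0, 0, 0, 0, 0, 0, 0, 0, 0, 0, 0, 0]}}

```text
t: 12.35
tool_pos: [0.5076, -0.095, 0.2921]
orientation: [-0.188, 3.132, 0.001]
force: [9.1, 1.9, -4.1]
opening: 0.0004
gripper_force: 4.6
```

Run:
```python
from h import *
delta((.5095,-.0766,.121),.12); print(robot.read_state()['wrist_torque'])
```

```text
t 12.35 grasp [ 0.5082 -0.0948  0.1248] yaw 0.12 tilt [ 3.5e-03  8.0e-04 -1.0e+00] F [ 9.1   1.85 -4.11] open 0.0004 gf 4.556665867567062
shift mm [-3.5 17.9  3.8] turn z deg 0.0
[ 0.4882387  -1.55693052 -0.14736793]
```

{"op": "drive_tool", "data": {"moves": [0, 1, 0, 0, 0, 0, 0, 0, 1, 0, 0, 0, 0, 0, 0, 0, 0, 0, 0, 0, 0]}}

```text
t: 12.65
tool_pos: [0.5055, -0.0952, 0.2919]
orientation: [-0.188, 3.133, 0.001]
force: [8.6, 3.3, -4.7]
opening: 0.001
gripper_force: 4.1
```

{"op": "drive_tool", "data": {"moves": [0, 1, 0, 0, 0, 0, 0, 0, 0, 0, 0, 0, 0, 0]}}

```text
t: 12.85
tool_pos: [0.5044, -0.0953, 0.2918]
orientation: [-0.188, 3.133, 0.001]
force: [7.6, 2.4, -4.5]
opening: 0.0005
gripper_force: 3.9
```

{"op": "drive_tool", "data": {"moves": [0, 1, 0, 0, 0, 0, 0, 0, 0, 0, 0, 0, 0, 0]}}

```text
t: 13.05
tool_pos: [0.5032, -0.0954, 0.2916]
orientation: [-0.188, 3.134, 0.001]
force: [6.7, 2.1, -4.9]
opening: 0.0007
gripper_force: 3.6
```

Run:
```python
from h import *
delta((.5095,-.0766,.121),.12); print(robot.read_state()['wrist_torque'])
d=shot('side');c=shot('top')
for c_ in(c,d):
    W=cloud(c_).reshape(-1,3);W=W[(W[:,0]>.44)&(W[:,0]<.56)&(W[:,1]>-.14)&(W[:,1]<.02)]
    V=W[(W[:,2]>.085)&(W[:,2]<.13)];print(len(V),V.mean(0),V.min(0),V.max(0)) if len(V) else 0
    V=W[(W[:,2]>.074)&(W[:,2]<.085)]
    for x in np.arange(.445,.56,.01):
        Q=V[abs(V[:,0]-x)<.005]
        if len(Q): print(round(x,3),(np.sort(Q[:,1])*1e3).astype(int).tolist())
b=d['color'][190:260,240:330,::-1];a=c['color'][190:260,250:340,::-1]
cv2.imwrite('pics/c7.png',cv2.resize(np.hstack([a,b]),None,fx=4.4,fy=4.4,interpolation=2))
```

```text
t 13.05 grasp [ 0.5035 -0.0953  0.1243] yaw 0.12 tilt [ 0.0019  0.001  -1.    ] F [ 6.67  2.08 -4.95] open 0.0007 gf 3.5778801888227463
shift mm [-8.1 17.8  3.3] turn z deg 0.0
[ 0.41105823 -1.23118506 -0.08822803]
17 [ 0.49200899 -0.07219117  0.09694139] [ 0.46329983 -0.11629641  0.08509071] [ 0.52006561 -0.06133279  0.12545193]
0.455 [-119, -116, -114, -112, -109]
0.465 [-124, -124, -122, -122, -122, -121, -119, -119, -119, -119, -117, -116, -116, -115, -115, -114, -114, -112, -112, -112, -112, -110, -109]
0.475 [-117, -117, -115, -115, -114, -112, -112, -112, -110, -110, -110, -110, -83, -81, -80, -78, -78, -78, -75, -75, -73, -73, -73, -73, -71, -71, -70, -69]
0.485 [-112, -110, -73, -71]
0.505 [-74, -71, -69, -69, -68, -66, -66, -64]
0.515 [-72, -71, -71, -71, -69, -69, -69, -67, -66, -66, -64, -64, -64, -64]
0.525 [-69, -69, -69, -67, -67, -67, -64]
0.535 [-67, -67]
15 [ 0.48383427 -0.08236042  0.09061321] [ 0.46176744 -0.11938579  0.08513665] [ 0.54910553 -0.0705568   0.12084695]
0.455 [-124, -121, -120, -118, -117, -117, -114, -113]
0.465 [-125, -125, -124, -123, -123, -122, 
[... 382 characters left out ...]
14, -113, -112, -112, -109, -109, -108, -107, -107, -106, -104]
0.505 [-114, -114, -114, -113, -113, -113, -113, -112, -112, -112, -112, -111, -110, -106, -105, -104, -104, -103]
0.515 [-113, -112, -112, -112, -111, -111, -111, -109, -108, -108, -108, -107, -106, -105, -103, -102, -102, -101]
0.525 [-111, -110, -110, -110, -109, -108, -108, -107, -107, -106, -106, -104, -103, -102, -102, -101, -99, -98]
0.535 [-110, -108, -107, -106, -106, -105, -104, -104, -103, -103, -100, -100, -99, -97, -96]
0.545 [-107, -105, -105, -105, -105, -103, -103, -102, -102, -101, -100, -100, -100, -98, -96, -92, -89]
0.555 [-104, -104, -104, -103, -102, -102, -102, -102, -98, -97, -97, -96, -95, -93, -92, -87]
```

View pics/c7.png

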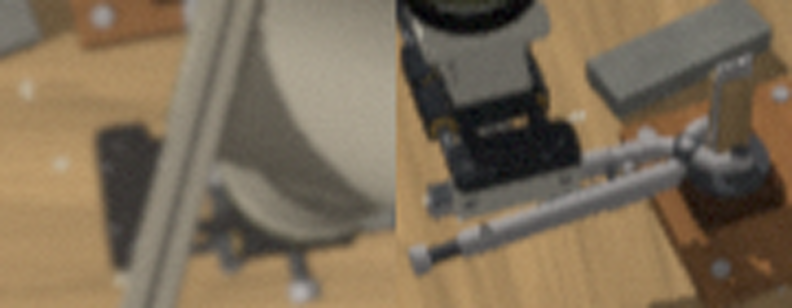

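The pliers have given: the gap at the handle ends grew from 22 to about 38 mm and the force fell. The fingers still restrain the swing, so I'll back off forward and up.

{"op": "drive_tool", "data": {"moves": [0, -3, 0, 0, 0, 0, 0, 0, -5, 0, 0, 0, 0, 0, 0, -5, 0, 0, 0, 0, 0, 0, 0, 0, 0, 0, 0, 0]}}

```text
t: 13.55
tool_pos: [0.5162, -0.0944, 0.2918]
orientation: [0.188, -3.136, -0.0]
force: [-0.6, -0.0, -0.1]
opening: 0.0007
gripper_force: 0.0
```

{"op": "drive_tool", "data": {"moves": [0, 0, 0, -10, 0, 0, 0, 0, 0, 0, -30, 0, 0, 0, 0, 0, 0, -40, 0, 0, 0, 0, 0, 0, -45, 0, 0, 0, 0, 30, 0, -45, 0, 0, 0, 0, 40, 0, -20, 0, 0, 0, 0, 40, 0, 0, 0, 0, 0, 0, 0, 0, 0, 0, 0, 0]}}

```text
t: 14.35
tool_pos: [0.4056, -0.1074, 0.4803]
orientation: [-0.186, 3.134, -0.003]
force: [0.9, -0.0, -0.0]
opening: 0.0005
gripper_force: 0.0
```

Run:
```python
from h import *
delta((.5095,-.0766,.121),.12)
d=shot('side');c=shot('top')
for c_ in(c,d):
    W=cloud(c_).reshape(-1,3);W=W[(W[:,0]>.44)&(W[:,0]<.56)&(W[:,1]>-.14)&(W[:,1]<.02)]
    V=W[(W[:,2]>.11)&(W[:,2]<.13)];print(len(V),V.mean(0),V.min(0),V.max(0)) if len(V) else 0
    V=W[(W[:,2]>.076)&(W[:,2]<.084)]
    for x in np.arange(.445,.56,.02):
        Q=V[abs(V[:,0]-x)<.005]
        if len(Q): print(round(x,3),(np.sort(Q[:,1])*1e3).astype(int).tolist())
a=c['color'][120:280,210:380,::-1]; b=d['color'][120:280,220:390,::-1]
cv2.imwrite('pics/c8.png',cv2.resize(np.hstack([a,b]),None,fx=2.3,fy=2.3,interpolation=2))
```

```text
t 14.35 grasp [ 0.406  -0.1077  0.313 ] yaw 0.119 tilt [ 0.0021 -0.0017 -1.    ] F [ 0.92 -0.02 -0.01] open 0.0005 gf 0.0
shift mm [-106.1   19.   192.2] turn z deg -0.08
30 [ 0.49865085 -0.08203227  0.12269668] [ 0.49346578 -0.09267347  0.1162912 ] [ 0.50517469 -0.07315079  0.12723057]
0.485 [-88, -85, -85, -83, -83, -80]
0.505 [-83, -79, -76]
0.525 [-103, -101, -101, -101, -98, -98, -98, -97, -89, -86, -84, -84, -84, -82, -81, -81, -81, -79, -79, -79, -77, -77, -76, -76, -74]
0.545 [-104, -104, -102, -102, -102, -101, -101, -100, -99, -99, -99, -97, -97, -97, -95, -94, -94, -92, -92, -90, -82, -82, -80, -79, -77, -77, -77, -77, -75, -75, -75, -75, -72, -72, -72, -72, -70]
31 [ 0.49947489 -0.08875385  0.1222796 ] [ 0.49429073 -0.1034033   0.11020763] [ 0.50487585 -0.07441801  0.12774756]
0.465 [-126, -123, -123, -122, -121, -119, -118, -118, -117, -117, -111, -111]
0.485 [-119, -119, -114, -114, -112, -112, -110, -107, -100, -98, -96, -96, -95, -93, -88, -86, -82]
0.505 [-115, -114, -114, -114, -114, -113, -112, -111, -110, -110, -108, -108, -106, -106, -105, -95, -94, -93, -92, -92, -83]
0.525 [-111, -111, -111, -110, -109, -108, -108, -107, -107, -106, -104, -103, -103, -102, -102, -101, -101, -99, -91, -87, -87, -86, -86, -85, -83, -83, -81, -80, -79, -77, -77]
0.545 [-107, -106, -106, -105, -105, -102, -102, -101, -101, -100, -100, -99, -98, -97, -95, -94, -85, -84, -83, -82, -80, -79, -76, -76, -76, -75, -75, -73, -72]
```

View pics/c8.png

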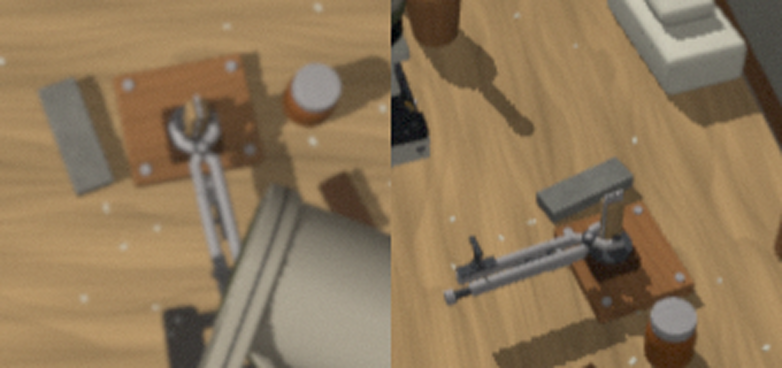

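The pliers relocked at yaw of about 0.2. The finger's friction held the moving handle near dead centre, then it snapped back when I let the lever go. I'll repeat with a realigned yaw and follow the handle outward (+y) once it gives.

{"op": "drive_tool", "data": {"moves": [0, -40, 0, 0, 0, 0, -4.6, 0, -40, 0, 0, 0, 0, 0, 0, -30, 0, 0, 0, 0, 0, 0, 0, 0, 40, 0, 0, 0, 0, 0, 0, 45, 0, 0, 0, 0, 0, 0, 45, 0, 0, 0, 0, 0, 0, 0, 0, 0, 0, 0, 0, 0, 0, 0, 0, 0]}}

```text
t: 15.25
tool_pos: [0.5174, -0.0883, 0.3481]
orientation: [0.314, -3.123, -0.002]
force: [0.3, 0.2, 0.8]
opening: 0.0002
gripper_force: 0.0
```

Run:
```python
from h import *
delta((.5248,-.1017,.1245),.2)
d=shot('side')
for c_ in(d,shot('top')):
    W=cloud(c_).reshape(-1,3);W=W[(W[:,0]>.44)&(W[:,0]<.56)&(W[:,1]>-.14)&(W[:,1]<.02)]
    V=W[(W[:,2]>.11)&(W[:,2]<.13)];print(len(V),V.mean(0),V.min(0),V.max(0)) if len(V) else 0
```

```text
t 15.25 grasp [ 0.517  -0.0882  0.1808] yaw 0.201 tilt [-2.6e-03  8.0e-04 -1.0e+00] F [0.31 0.23 0.76] open 0.0002 gf 0.0
shift mm [ -5.1 -14.8  56.3] turn z deg 0.03
31 [ 0.49944422 -0.08897784  0.12256644] [ 0.49416059 -0.10218851  0.11268042] [ 0.50434426 -0.0715045   0.12827767]
13 [ 0.49668427 -0.0814249   0.12139041] [ 0.4932168  -0.10172457  0.1181787 ] [ 0.50031727 -0.07329362  0.12405825]
```

{"op": "drive_tool", "data": {"moves": [0, -5, -15, 0, 0, 0, 0, 0, 0, 0, 28, 0, 0, 0, 0, 0, 0, 28, 0, 0, 0, 0, 4, 0, 0, 0, 0, 0, 0, 3, 0, 0, 0, 0, 0, 0, 0, 0, 0, 0, 0, 0]}}

```text
t: 15.95
tool_pos: [0.5188, -0.1044, 0.2949]
orientation: [-0.313, 3.123, -0.002]
force: [0.6, 0.1, 1.5]
opening: 0.0006
gripper_force: 0.0
```

{"op": "drive_tool", "data": {"moves": [0, 1, 0, 0, 0, 0, 0, 0, 1, 0, 0, 0, 0, 0, 0, 1, 0, 0, 0, 0, 0, 0, 0, 0, 0, 0, 0, 0]}}

```text
t: 16.35
tool_pos: [0.5156, -0.1044, 0.2932]
orientation: [-0.314, 3.124, -0.001]
force: [2.0, 0.9, 1.3]
opening: 0.0005
gripper_force: 1.1
```

Run:
```python
from h import *
delta((.5248,-.1017,.1245),.2)
```

```text
t 16.35 grasp [ 0.516  -0.1044  0.1259] yaw 0.2 tilt [ 2.1e-03 -4.0e-04 -1.0e+00] F [2.03 0.87 1.3 ] open 0.0005 gf 1.0773919522762299
shift mm [-9.2  0.9  1.4] turn z deg 0.01
```

{"op": "drive_tool", "data": {"moves": [0, 1, 0, 0, 0, 0, 0, 0, 1, 0, 0, 0, 0, 0, 0, 1, 0, 0, 0, 0, 0, 0, 1, 0, 0, 0, 0, 0, 0, 0, 0, 0, 0, 0, 0]}}

```text
t: 16.85
tool_pos: [0.5124, -0.1046, 0.2933]
orientation: [-0.314, 3.121, 0.0]
force: [8.7, 3.6, 1.6]
opening: 0.0002
gripper_force: 4.6
```

{"op": "drive_tool", "data": {"moves": [0, 1, 0, 0, 0, 0, 0, 0, 1, 0, 0, 0, 0, 0, 0, 0, 0, 0, 0, 0, 0]}}

```text
t: 17.15
tool_pos: [0.5104, -0.105, 0.2933]
orientation: [-0.314, 3.122, 0.0]
force: [7.9, 3.4, 0.9]
opening: 0.0006
gripper_force: 4.6
```

```bash
cat >> h.py <<'E'
def gap():
    W=cloud(shot('side')).reshape(-1,3);V=W[(W[:,0]>.44)&(W[:,0]<.56)&(W[:,1]>-.17)&(W[:,1]<.03)&(W[:,2]>.074)&(W[:,2]<.086)]
    for x in np.arange(.465,.5,.01):
        Q=V[abs(V[:,0]-x)<.005]
        if len(Q): print(round(x,3),(np.sort(Q[:,1])*1e3).astype(int).tolist())
E
python3 - <<'E'
from h import *
gap(); delta((.5,-.1,.1245),.2)
E
```

```text
0.465 [-132, -129, -129, -129, -129, -128, -128, -128, -127, -126, -123, -123, -123, -122, -121, -119, -119, -119, -119, -118]
0.475 [-124, -124, -123, -122, -122, -121, -118, -117, -116, -97, -96, -95, -94, -93, -93, -91, -90, -88, -86, -83]
0.485 [-123, -123, -122, -122, -121, -120, -119, -119, -116, -116, -115, -115, -114, -98, -98, -98, -97, -96, -96, -96, -95, -94, -93, -92, -90, -90, -89, -88, -88, -87, -87, -85, -84, -83, -82, -81]
0.495 [-120, -120, -120, -120, -119, -119, -118, -118, -117, -117, -115, -115, -114, -112, -111, -110, -107, -95, -94, -93, -93, -92, -92, -92, -91, -91, -90, -89, -88, -85, -81]
t 17.2 grasp [ 0.5111 -0.1049  0.126 ] yaw 0.2 tilt [ 4.2e-03  7.0e-04 -1.0e+00] F [9.7  3.22 0.99] open 0.0003 gf 4.543051868677139
shift mm [9.9 7.  1.5] turn z deg 0.02
```

{"op": "drive_tool", "data": {"moves": [0, 1, 1, 0, 0, 0, 0, 0, 1, 1, 0, 0, 0, 0, 0, 0, 0, 0, 0, 0, 0]}}

```text
t: 17.5
tool_pos: [0.5078, -0.1034, 0.2931]
orientation: [-0.314, 3.122, 0.0]
force: [7.7, 3.0, 1.0]
opening: 0.0004
gripper_force: 3.9
```

Run:
```python
from h import *
gap(); delta((.5,-.1,.1245),.2)
```

```text
0.465 [-131, -131, -130, -128, -128, -128, -127, -127, -127, -126, -124, -123, -122, -121, -121, -117]
0.475 [-128, -127, -127, -127, -126, -124, -123, -122, -122, -121, -119, -118, -117, -94, -93, -93, -93, -92, -92, -91, -90, -88, -84, -84, -81, -79]
0.485 [-124, -124, -123, -122, -121, -121, -120, -119, -119, -117, -117, -117, -117, -111, -95, -94, -93, -93, -93, -91, -91, -91, -90, -89, -87, -85, -85, -83, -82, -81, -79, -78, -77]
0.495 [-124, -123, -123, -123, -122, -120, -120, -120, -120, -119, -118, -118, -117, -116, -116, -115, -112, -111, -94, -93, -92, -91, -91, -91, -90, -89, -89, -88, -88, -83, -82]
t 17.55 grasp [ 0.5084 -0.1034  0.1258] yaw 0.2 tilt [ 3.4e-03  6.0e-04 -1.0e+00] F [8.04 3.   0.7 ] open 0.0005 gf 3.920137882232666
shift mm [7.6 5.  1.3] turn z deg 0.03
```

{"op": "drive_tool", "data": {"moves": [0, 1, 1, 0, 0, 0, 0, 0, 1, 1, 0, 0, 0, 0, 0, 0, 0, 0, 0, 0, 0]}}

```text
t: 17.85
tool_pos: [0.5052, -0.1019, 0.2928]
orientation: [-0.314, 3.123, 0.001]
force: [5.9, 2.6, 0.8]
opening: 0.0004
gripper_force: 3.1
```

Run:
```python
from h import *
gap(); delta((.5,-.1,.1245),.2)
```

```text
0.465 [-135, -134, -134, -134, -133, -132, -132, -131, -130, -130, -128, -126, -126, -125, -123, -122, -118]
0.475 [-133, -130, -129, -128, -128, -128, -126, -126, -125, -124, -123, -123, -122, -121, -95, -92, -90, -90, -90, -89, -88, -86, -84, -84, -83, -80, -79]
0.485 [-130, -125, -124, -122, -122, -122, -121, -120, -119, -118, -118, -116, -92, -92, -92, -92, -91, -91, -91, -89, -88, -87, -87, -86, -86, -85, -85, -83, -80, -80, -79, -79, -77, -76]
0.495 [-124, -124, -124, -124, -124, -123, -123, -123, -123, -122, -120, -120, -119, -119, -115, -115, -114, -113, -91, -91, -91, -90, -89, -89, -89, -87, -85, -81, -78]
t 17.9 grasp [ 0.5055 -0.1018  0.1255] yaw 0.2 tilt [ 2.2e-03  7.0e-04 -1.0e+00] F [6.06 3.5  1.08] open 0.0005 gf 3.04739847779274
shift mm [5.  2.9 1. ] turn z deg 0.02
```

{"op": "drive_tool", "data": {"moves": [0, 1, 2, 0, 0, 0, 0, 0, 0, 1, 0, 0, 0, 0, 0, 0, 0, 0, 0, 0, 0]}}

```text
t: 18.2
tool_pos: [0.5032, -0.0992, 0.2925]
orientation: [-0.314, 3.125, 0.001]
force: [4.2, 2.4, 0.8]
opening: 0.0006
gripper_force: 2.3
```

{"op": "drive_tool", "data": {"moves": [0, 1, 2, 0, 0, 0, 0, 0, 0, 1, 0, 0, 0, 0, 0, 0, 0, 0, 0, 0, 0]}}

```text
t: 18.5
tool_pos: [0.5012, -0.0966, 0.292]
orientation: [0.314, -3.125, -0.001]
force: [2.2, 2.5, -1.1]
opening: 0.0006
gripper_force: 1.4
```

Run:
```python
from h import *
gap(); delta((.5,-.1,.1245),.2)
```

```text
0.465 [-139, -138, -138, -137, -136, -136, -134, -134, -134, -134, -133, -133, -132, -132, -129, -129, -127, -127, -127, -125, -123, -121]
0.475 [-133, -131, -131, -131, -129, -128, -128, -126, -124, -124, -124, -124, -121, -88, -87, -87, -86, -85, -83, -83, -82, -80, -80, -79, -77, -76, -73, -72]
0.485 [-130, -129, -128, -127, -127, -127, -124, -123, -120, -120, -119, -88, -88, -86, -86, -86, -85, -82, -82, -81, -80, -80, -77, -75, -74, -74, -73, -70]
0.495 [-127, -127, -126, -124, -124, -124, -124, -123, -121, -121, -121, -121, -121, -119, -118, -117, -115, -85, -85, -83, -83, -74, -70]
t 18.55 grasp [ 0.501  -0.0967  0.1247] yaw 0.2 tilt [-9.e-04  3.e-04 -1.e+00] F [ 2.41  1.56 -1.38] open 0.0005 gf 1.3600517436861992
shift mm [ 1.7 -3.   0.2] turn z deg 0.02
```

The opening is about 0.15 rad, past dead centre, and the lever is nearly slack. I'll follow outward a little more, then leave.

{"op": "drive_tool", "data": {"moves": [0, 0, 3, 0, 0, 0, 0, 0, 0, 3, 0, 0, 0, 0, 0, -2, 2, 0, 0, 0, 0, 0, -5, 0, 0, 0, 0, 0, 0, -6, 0, 0, 0, 0, 0, 0, 0, 0, 0, 0, 0, 0]}}

```text
t: 19.15
tool_pos: [0.5132, -0.0865, 0.2924]
orientation: [-0.314, 3.126, -0.0]
force: [0.3, 0.9, -0.6]
opening: 0.0003
gripper_force: 0.0
```

{"op": "drive_tool", "data": {"moves": [0, 0, 0, -10, 0, 0, 0, 0, 0, 0, -30, 0, 0, 0, 0, 0, 0, -40, 0, 0, 0, 0, 0, 0, -45, 0, 0, 0, 0, 40, 0, -45, 0, 0, 0, 0, 45, 0, -20, 0, 0, 0, 0, 45, 0, 0, 0, 0, 0, 0, 20, 0, 0, 0, 0, 0]}}

```text
t: 19.95
tool_pos: [0.3698, -0.1152, 0.4767]
orientation: [-0.313, 3.124, -0.003]
force: [1.1, 0.5, -0.9]
opening: 0.0003
gripper_force: 0.0
```

Run:
```python
from h import *
delta((.5,-.1,.1245),.2)
d=shot('side');c=shot('top')
for c_ in (c,d):
    W=cloud(c_).reshape(-1,3);V=W[(W[:,0]>.44)&(W[:,0]<.56)&(W[:,1]>-.17)&(W[:,1]<.03)]
    C=V[(V[:,2]>.108)&(V[:,2]<.128)]; 
    if len(C): print('crossbar',len(C),C.mean(0),C.min(0),C.max(0))
    V=V[(V[:,2]>.074)&(V[:,2]<.084)]
    for x in (.485,.515,.545,.556): print(x,(np.sort(V[abs(V[:,0]-x)<.003][:,1])*1e3).astype(int).tolist())
a=c['color'][120:280,210:380,::-1]; b=d['color'][120:280,220:390,::-1]
cv2.imwrite('pics/c9.png',cv2.resize(np.hstack([a,b]),None,fx=2.3,fy=2.3,interpolation=2))
```

```text
t 19.95 grasp [ 0.3702 -0.1155  0.3094] yaw 0.199 tilt [ 0.0024 -0.0019 -1.    ] F [ 1.13  0.54 -0.87] open 0.0003 gf 0.0
shift mm [-129.9  -10.1  185.2] turn z deg -0.03
crossbar 48 [ 0.49955427 -0.05540586  0.12220975] [ 0.49552427 -0.06915948  0.11702819] [ 0.50353622 -0.04053698  0.12743211]
0.485 [-130, -125, -123, -61, -59, -56, -54, -49, -47]
0.515 [-125, -123, -123, -120, -120, -118, -118, -118, -116, -115, -115, -62, -59, -57, -57, -55, -54, -52, -49, -47, -47]
0.545 [-116, -114, -114, -111, -111, -109, -109, -109, -107, -107, -104, -104, -104, -100, -99, -60, -58, -55, -55, -55, -53, -53, -50, -50]
0.556 [-112, -110, -109, -107, -107, -107, -104, -104, -102, -102, -102, -100, -95, -65, -63, -60, -60, -58, -55, -55, -55, -53, -53, -53, -51, -50]
crossbar 30 [ 0.49941237 -0.05761946  0.12274201] [ 0.49593735 -0.072413    0.10810574] [ 0.50362356 -0.0400358   0.1260414 ]
0.485 [-135, -134, -133, -132, -131, -130, -127, -122, -62, -62, -61, -59, -59, -57, -45]
0.515 [-126, -125, -124, -124, -123, -122, -122, -121, -120, -120, -114, -113, -64, -62, -62, -61, -59, -59]
0.545 [-115, -115, -114, -114, -114, -110, -109, -108, -107, -101, -63, -62, -60, -59, -59, -56, -55]
0.556 [-115, -113, -112, -109, -108, -107, -106, -104, -102, -64, -63, -62, -61, -60, -60, -57, -56, -53, -51]
```

View pics/c9.png

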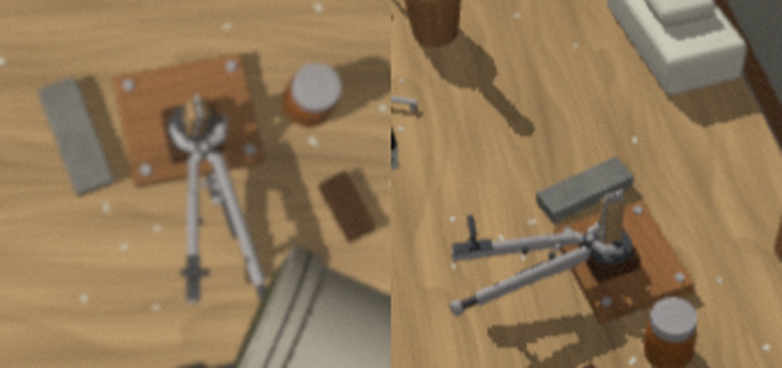

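```bash
python3 -c "
from plant import robot
print(robot.close_job())"
```

```text
the job is handed in; nothing more can be done
None
```

The job is handed in: the pliers locked on the knife and held with the hand off, and the lever released them on the second pull (after the first they snapped shut again). They now stand wide open with the lever upright and the robot clear. I judged the scale home from the full lock and did not measure its gap.

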